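Close the cell box's nested lids, then raise only the outer lid

ROBOT

A 6-joint arm with a two-finger parallel gripper is mounted at the origin on the work surface. World frame = base frame: x ahead of the robot, y to its left, z up, the work surface at z = 0. Lengths are in m, angles in degrees, forces in N, time in s.
With the tool pointing down it reaches from about 0.35 to 0.875 m from the base axis. Payload 4.2 kg.
Tool frame: the origin (TCP) lies midway between the tips of the shut fingers; the grasp point (between the pads) lies 19 mm behind it; z points along the fingers, y is the line along which they close (so a half turn about z gives the same grasp; the last joint's range is limited). The gripper opens to 87 mm and grips with 3 to 60 N. Pads are 19 mm wide; open, the fingers measure 117 mm over their backs; the gripper's body (75 mm by 190 mm) begins 51 mm behind the grasp point.
Start: joints at [87.181, 22.042, 0.453, 0, -68.411, -14.817], TCP at [0.189, 0.596, 0.223] pointing down, gripper open.
Joint ranges: [-179.83, 179.83], [-69.29, 118.12], [-61.27, 80.66], [-181.25, 117.63], [-171.15, -9.14], [-177.46, 177.46]. Speed limits (degrees/s): [159.86, 159.86, 180, 180, 180, 180].

INTERFACE

Orientations are given as a 3x3 rotation matrix whose columns are the frame's x, y, z axes.
In Python, from station import r, cam gives the robot as it stands (r), with the cameras (cam).
- The arm moves only by the tool pendant, called after "Emit:" as a command line: name --argument value ..., lists and objects as JSON in quotes. Schema: {"type":"object","properties":{"plan":{"type":"array","items":{"type":"array","prefixItems":[{"type":"number"},{"type":"array","items":{"type":"number"},"minItems":3,"maxItems":3},{"type":"array","items":{"type":"number"},"minItems":3,"maxItems":3}],"minItems":3,"maxItems":3},"minItems":1,"maxItems":8},"only":{"type":"string"},"quiet":{"type":"boolean"},"lines":{"type":"string"}},"required":["plan"],"additionalProperties":false}. plan is a list of rows, 1 to 8 of them, each written [opening, [dx, dy, dz], [rx, ry, rz]]: the opening from 0.0 (shut) to 1.0 (fully open), then dx, dy, dz in a scale on which 1.0 is 0.4 m, then a rotation vector rx, ry, rz in normalised numbers (1 is pi rad); each row is the pose to reach, as a shift and turn from the pose commanded when the call began, along the tool's axes at that moment; what a row does not reach only later rows make up. A row lasts 1/10 s, in which the tool goes at most 0.05 m and 8.59 degrees, less where a joint would pass 70% of its speed; a pose out of reach is approached as far as the arm can. The fingers move at their own pace and stop on an object; the grip force is fixed at half the most. Time passes only in rows, so rows that do not move let the fingers close. The tool returns the time, the measured TCP pose, the force, the opening and the grip force at its end. only (a regular expression) keeps the lines of the reply that match it, lines (a string "A,B") keeps lines A to B, and quiet returns only ok. Shift and turn numbers lie between -1 and 1, and a call with a number outside is refused. Input that does not fit is refused with a message, and nothing moves.
- r.sense(): the state, without advancing time (a new reading comes with each control period).
- cam.capture(name): name is "scene" or "top" or "wrist"; returns a dict with "pixels" (480x640x3 uint8, red, green, blue), "z_map" (480x640 float32, m along the optical axis (not along the pixel's ray), 0 where there is no reading), "K" (3x3 intrinsics, pixels), "world_from_camera" (4x4, takes a point from camera to world coordinates). Camera axes: x right, y up, looking along -z (the intrinsics and any distortion apply to the point x, -y, -z); pixel columns grow to the right and rows downward; lengths in m; the calibration is good to about 2 mm. The wrist camera is an equidistant fisheye: a pixel r from the principal point sees the ray r / f radians off the axis. A picture is of the moment at which its call begins.
- r.finish_job(): hands the job in; it is judged then, once.
The state is a dict: "time_s": time; "joints": joint angles; "joint_velocities": joint speeds; "effort": joint torques, N m; "tcp_pos": TCP position; "ee_rot": TCP orientation; "wrist_force": force on the tool from outside, world axes, zero at the start; "moment": the same for the moment, N m; "gripper_width": opening from 0.0 (shut) to 1.0 (fully open); "gripper_force": force on a finger pad.
Only numpy, scipy, OpenCV 4.12 (cv2) and the standard library are available. Lean on these libraries where they do the work, as an engineer would, in place of code of your own. Each camera call takes 0.05 s, during which the arm holds its last target. There are 200 camera calls.

TASK

The wooden cell box stands open with its thin inner gauge cover folded up inside the lid. Lower the two lids together, gently, until both are fully shut; then take the outer lid by its brass pull and raise it alone to about 45 degrees, so that the gauge on the inner cover can be read, while the inner cover stays fully shut. Finish while still holding the outer lid there by its pull, since it falls if let go, and leave the other things on the counter where they are.

Things in the scene. Friction and masses are not known exactly. Their poses are not given: they have to be found in the camera images.
- cell_box: Fixed wooden box of watch cells, 140 (x) by 200 (y) by 58 mm high, two lids hinged on its far (+x) long rim. Origin: centre of its underside; z up, its -x side is the front, roughly towards the robot. The outer lid is a wooden cap 142 by 202 mm, about 200 g; shut, its top is 16.5 mm above the hinge line, and its shallow skirt hides the edges of the inner cover.
- lid_hinge (a point): The hinge line shared by both lids: a point on it midway along the box, at (70, 0, 59) mm in the box frame. The line runs along the box's y axis. The point is fixed to the box and has the box's axes.
- outer_lid (a joint): Opening angle of the outer lid (rad): 0 fully shut, grows as the front edge rises, 1.5 at its stop; starts at 1.22 to 1.38. Stiff hinge (about 0.09 N m): it stays near upright (above about 1.2), but from about 1 rad down it falls shut if let go; moving it takes 1 to 2 N at the pull. Lowering it presses the inner cover down with it (rubber bumpers underneath), so both lids come down.
- inner_lid (a joint): Opening angle of the inner gauge cover (rad), 0 fully shut; starts at 1.06 to 1.2, a few degrees ahead of the outer lid. Thin plywood panel 131 by 182 by 5 mm with a paper gauge sheet on top, same hinge line, nested under the outer lid. Its stiff hinge (0.08 N m) keeps it wherever it is left; it does not stick to the outer lid and stays shut when that is lifted.
- lid_pull: Brass pull in the middle of the outer lid's front edge: a bobbin 18 mm in diameter, 26 mm long along the hinge direction, turning easily on a thin stem, 31 mm clear of the edge. Origin: its centre; lid shut, 173 mm in front (-x) of the hinge line and 12.5 mm above it. Pinch its flat ends from above (fingers closing along the box's y) at any lid angle; it turns as the lid swings.
- inner_tongue (a point): The inner cover's own lift tab: a flat plywood tongue 18 mm wide and 4 mm thick, which sticks out about 19 mm past the front edge of the lids through a notch, 60 mm to the box's -y side of the pull. The point lies near its tip, 152 mm in front of the hinge line when shut. Leave it alone when raising the outer lid. Its axes turn with the inner cover (z its normal).
- loupe: Bystander: blue loupe, 34 mm across, 32 mm high, to the left of the box. Origin at its underside.
- watch: Bystander: gold dress watch lying flat, 40 mm case 10 mm high, about 125 mm long with its bracelet (along its x), in front and to the right of the box. Origin under its case.
- screwdriver: Bystander: small screwdriver 120 mm long, lying to the right of the box.
- demagnetiser: Bystander: steel demagnetiser block 110 by 75 by 45 mm, far left.
- case_holder: Bystander: chrome case holder, a small vice 96 by 45 by 30 mm, far right.
- dish: Bystander: white ceramic dish 60 mm across, 22 mm high, far right.
- oil_jar: Bystander: amber jar 32 mm across, 50 mm high, far left.
- outer_edge (a point): Middle of the outer lid's front edge (the point turns with that lid; its z axis is the normal of the lid): 142 mm in front of the hinge line and 12.5 mm above it when shut.

How it is judged (in metres and radians):
On the way, in this order (a step that is already met when the one before it is completed fails the run):
1. both lids lowered together, fully shut (value of joint each of outer_lid, inner_lid below 0.05 rad), for 0.2 s.
2. outer lid raised alone to about 45 degrees (value of joint outer_lid between 0.64 and 0.93 rad and value of joint inner_lid below 0.05 rad), for 0.2 s.
At the end, for the whole second after the job is handed in: The outer lid is held still by the fingers on its brass pull at 45 degrees, give or take about 8 (0.64 to 0.93 rad), and the inner cover is fully shut (under 0.05 rad) (all of step 2 and contact force between the fingers and lid_pull above 0.3 N and velocity of joint outer_lid between -0.1 and 0.1 rad/s); the arm keeps its last pose, push and grip.
It fails at once if a lid is dropped or slammed (closing faster than 2 rad/s) (velocity of joint any of outer_lid, inner_lid below -2 rad/s).
It fails at once if the lids are not lowered together (parted by over 0.5 rad while the inner cover is not yet shut) (angle between the z axis of inner_tongue and the z axis of outer_edge, either way round above 0.5 rad and value of joint inner_lid above 0.06 rad).
It fails at once if the inner cover is lifted again (velocity of joint inner_lid above 0.3 rad/s and value of joint inner_lid between 0.06 and 0.9 rad).
It fails at once if another thing on the counter is disturbed (moved over 30 mm) (distance of any of loupe, watch, screwdriver, demagnetiser, case_holder, dish, oil_jar from where it was at the start of the episode above 0.03 m).
It also fails if it takes over 42 s, if anything falls off the work surface, if the arm or the gripper's body presses on something with over 40 N, if the wrist force passes 120 N, or if a joint passes its speed limit or range.

## Working session

There is one attempt and no reset: what is moved stays moved. The work goes in short steps, Python scripts to look and compute and a tool call to move; the robot and the scene stay as the last step left them, time stands still between calls to the robot, and variables do not carry over. Pictures are saved under pics/ and viewed, at most 10 in all, crops included, and the job is handed in when it is done.

```bash
ls; mkdir -p pics; python3 - <<'E'
from station import r, cam
import cv2,numpy as np
s=r.sense();print(s)
for n in("scene","top"):
    c=cam.capture(n);np.savez(f"{n}0.npz",**c);cv2.imwrite(f"pics/{n}0.png",c["pixels"][...,::-1]);print(n,c["K"],c["world_from_camera"])
E
```

```text
pics
station.py
{'time_s': 0.0, 'joints': array([ 8.71819769e+01,  2.20903259e+01,  3.78776645e-01, -2.81849798e-02,
       -6.84127080e+01, -1.48150880e+01]), 'joint_velocities': array([-0.06546278,  0.01386319,  0.02049631, -0.06147888, -0.01460957,
       -0.04231923]), 'effort': array([-5.07312998e-04, -3.90671504e+01,  1.87405050e+01,  4.21993867e+00,
        1.10202871e-02, -1.94159174e-04]), 'tcp_pos': array([0.18914325, 0.59504424, 0.22145944]), 'ee_rot': array([[ 9.52960811e-01, -3.03093014e-01, -5.63482939e-04],
       [-3.03093517e-01, -9.52958407e-01, -2.14354403e-03],
       [ 1.12717417e-04,  2.21350148e-03, -9.99997544e-01]]), 'wrist_force': array([-0.72677054,  0.34853818, -0.9990662 ]), 'moment': array([-0.03227109, -0.01927429,  0.02415238]), 'gripper_force': 0.0, 'gripper_width': 0.9988702266534443}
scene [[443.0276121    0.         325.27495942]
 [  0.         443.0276121  231.94845322]
 [  0.           0.           1.        ]] [[-0.52672008 -0.72568966  0.44265164  1.0458496 ]
 [ 0.84994771 -0.45724304  0.26175884  0.29387288]
 [ 0.0124437   0.51410439  0.85763735  1.04559072]
 [ 0.          0.          0.          1.        ]]
top [[582.75936801   0.         312.27447351]
 [  0.         582.75936801 243.2542677 ]
 [  0.           0.           1.        ]] [[ 2.29570299e-02  9.96901670e-01 -7.52332091e-02  4.43747269e-01]
 [-9.99736453e-01  2.28910474e-02 -1.73934166e-03 -3.09393492e-02]
 [-1.17856517e-05  7.52533117e-02  9.97164449e-01  1.43454632e+00]
 [ 0.00000000e+00  0.00000000e+00  0.00000000e+00  1.00000000e+00]]
```

View pics/scene0.png

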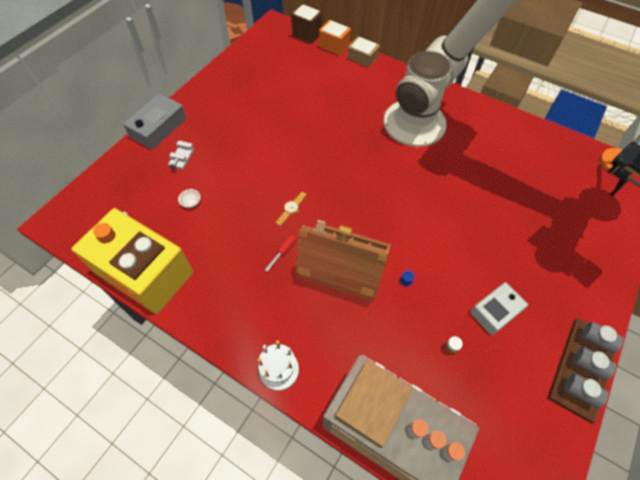

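View pics/top0.png

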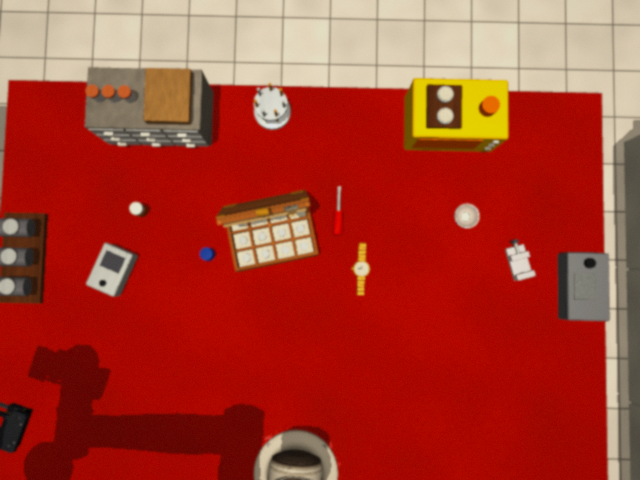

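The scene view shows the open box near (343,260) with the pull near (344,231). In the top view the box interior is at (273,240), the lid at (264,208), the watch at (362,268), the loupe at (206,254) and the screwdriver at (338,210).

```bash
python3 - <<'E'
import cv2,numpy as np
a=np.load("scene0.npz")["pixels"][210:310,285:400,::-1];b=np.load("top0.npz")["pixels"][180:280,210:325,::-1]
f=lambda i:cv2.resize(i,None,fx=5,fy=5,interpolation=cv2.INTER_CUBIC)
cv2.imwrite("pics/c_scene.png",f(a));cv2.imwrite("pics/c_top.png",f(b))
E
```

```text
(no output)
```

View pics/c_scene.png

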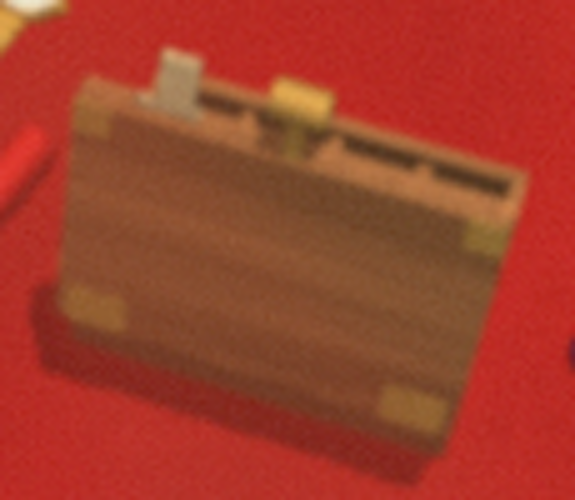

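View pics/c_top.png

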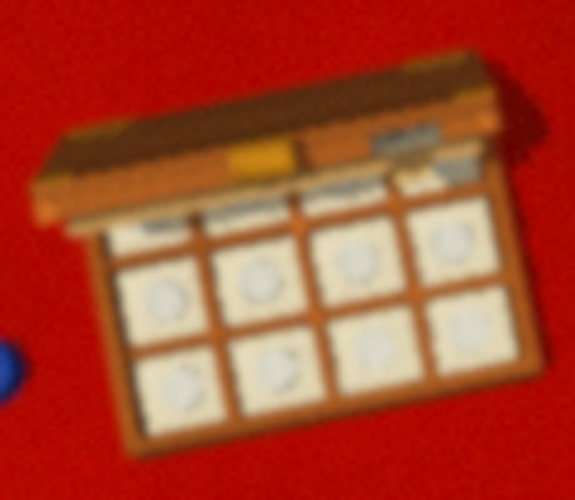

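The crops show the pull centre at scene pixel (345,230) and top pixel (262,211.6). In the top view the rim's front corners are at about (236,270) and (318,254.6), and the tongue lies to the right of the pull.

```bash
cat > h.py <<'E'
import numpy as np
def ray(c,u,v):
    K=c["K"];M=c["world_from_camera"]
    d=np.array([(u-K[0,2])/K[0,0],-(v-K[1,2])/K[1,1],-1.]);return M[:3,3],M[:3,:3]@d
def plane(c,u,v,z):
    o,d=ray(c,u,v);return o+d*(z-o[2])/d[2]
def tri(rays):
    A=0;b=0
    for o,d in rays:
        d=d/np.linalg.norm(d);P=np.eye(3)-np.outer(d,d);A=A+P;b=b+P@o
    p=np.linalg.solve(A,b);return p,[np.linalg.norm(np.cross(p-o,d/np.linalg.norm(d))) for o,d in rays]
def frey(c,u,v):
    import numpy as np
    K=c["K"];M=c["world_from_camera"];x=np.array([(u-K[0,2])/K[0,0],(v-K[1,2])/K[1,1]]);t=np.hypot(*x)
    q=x*np.sin(t)/max(t,1e-9);return M[:3,3],M[:3,:3]@np.array([q[0],-q[1],-np.cos(t)])
E
python3 - <<'E'
import numpy as np
from h import *
s=dict(np.load("scene0.npz"));t=dict(np.load("top0.npz"))
C=lambda x,y:(210+x/5-.4,180+y/5-.4)
S=lambda x,y:(285+x/5-.4,210+y/5-.4)
print("pull",tri([ray(s,*S(302,103)),ray(t,*C(263,160))]))
print("lid front corners", tri([ray(s,*S(95,80)),ray(t,*C(500,120))]),)
L=plane(t,*C(132,450),.058);R=plane(t,*C(542,372),.058);print(L,R,np.linalg.norm(L-R))
# depth back-projection check
for c,(u,v) in((s,S(302,103)),(t,C(263,160))):
    z=c["z_map"][int(round(v)),int(round(u))];o,d=ray(c,u,v);print("depth",o+d*z)
u=(L-R)[:2];u/=np.linalg.norm(u);print("yaw",np.degrees(np.arctan2(-u[0],u[1])))
y=np.r_[u,0];x=np.array([u[1],-u[0],0]);ctr=(L+R)/2+x*.07;ctr[2]=0;print("ctr",ctr)
h=ctr+x*.07+[0,0,.059]
for p in [tri([ray(s,*S(302,103)),ray(t,*C(263,160))])[0]]:
    q=p-h;print("pull rel",q@x,q@y,q[2],np.hypot(q@x,q[2]),"th",np.arctan2(q[2],-q@x)-.0721)
E
```

```text
pull (array([0.59813694, 0.07761042, 0.22868772]), [np.float64(0.0006957079929490522), np.float64(0.0006957079929490952)])
lid front corners (array([ 0.62064618, -0.01837383,  0.19593137]), [np.float64(0.003147932770202067), np.float64(0.0031479327702020753)])
[0.48111309 0.15004994 0.058     ] [ 0.52242962 -0.04266388  0.058     ] 0.19709305489058798
depth [0.60011735 0.07933516 0.23289957]
depth [0.59739217 0.07624964 0.23698888]
yaw 12.100643856061168
ctr [0.57021602 0.0683671  0.        ]
pull rel -0.040761779759373284 0.0031848964813676827 0.16968771844125988 0.17451488325914194 th 1.262946703396658
```

The manual's scale: shifts go in shares of 0.4 m and turns go in shares of pi rad. Converting my numbers, 0.31 m / 0.4 = 0.775, 0.21 m / 0.4 = 0.525, -29.7 degrees / 180 = -0.165.

Emit:
pendant --plan '[[1,[0.125,0.085,-0.125],[0,0,-0.0444]],[1,[0.225,0.15,-0.25],[0,0,-0.0889]],[1,[0.325,0.225,-0.25],[0,0,-0.1333]],[1,[0.425,0.2875,-0.25],[0,0,-0.165]],[1,[0.525,0.355,-0.25],[0,0,-0.165]],[1,[0.625,0.4225,-0.25],[0,0,-0.165]],[1,[0.725,0.49,-0.25],[0,0,-0.165]],[1,[0.775,0.5225,-0.25],[0,0,-0.165]]]'

```text
time_s: 0.9
tcp_pos: [0.4195, 0.3038, 0.3225]
ee_rot: [[0.978, 0.209, -0.0], [0.209, -0.978, 0.0], [-0.0, -0.0, -1.0]]
wrist_force: [0.1, 0.6, -0.8]
gripper_width: 0.998
gripper_force: 0.0
```

```bash
python3 - <<'E'
from station import r, cam
import numpy as np
s=r.sense();p=np.array([.598,.0776,.33]);print(s["ee_rot"].round(3),s["joints"].round(1),s["ee_rot"].T@(p-s["tcp_pos"]))
E
```

```text
[[ 0.978  0.209 -0.   ]
 [ 0.209 -0.978  0.   ]
 [-0.    -0.    -1.   ]] [ 53.9   8.2  -4.2  -0.  -77.6  48.2] [ 0.12715267  0.25853418 -0.00758919]
```

Converted, 0.2585 m / 0.4 = 0.6463, 0.235 m / 0.4 = 0.5875.

Emit:
pendant --plan '[[0.5,[0.05,0.1,0],[0,0,0]],[0.5,[0.1,0.2,0],[0,0,0]],[0.5,[0.15,0.3,0],[0,0,0]],[0.5,[0.2,0.4,0],[0,0,0]],[0.5,[0.225,0.5,0],[0,0,0]],[0.5,[0.225,0.5875,0],[0,0,0]],[0.5,[0.225,0.6463,0],[0,0,0]],[0.5,[0.225,0.6463,0],[0,0,0]]]'

```text
time_s: 1.7
tcp_pos: [0.5611, 0.0691, 0.3218]
ee_rot: [[0.979, 0.205, -0.001], [0.205, -0.979, -0.001], [-0.002, 0.0, -1.0]]
wrist_force: [0.4, -0.5, 0.4]
gripper_width: 0.506
gripper_force: 0.0
```

```bash
python3 - <<'E'
from station import r, cam
import numpy as np,cv2
c=cam.capture("wrist");np.savez("w1.npz",**c);cv2.imwrite("pics/w1.png",c["pixels"][...,::-1]);print(c["K"],c["world_from_camera"].round(4))
E
```

```text
[[371.64829954   0.         318.01411077]
 [  0.         371.64829954 237.93480961]
 [  0.           0.           1.        ]] [[ 2.054e-01  9.478e-01  2.439e-01  6.268e-01]
 [-9.787e-01  1.989e-01  5.140e-02  8.300e-02]
 [ 2.000e-04 -2.493e-01  9.684e-01  4.839e-01]
 [ 0.000e+00  0.000e+00  0.000e+00  1.000e+00]]
```

View pics/w1.png

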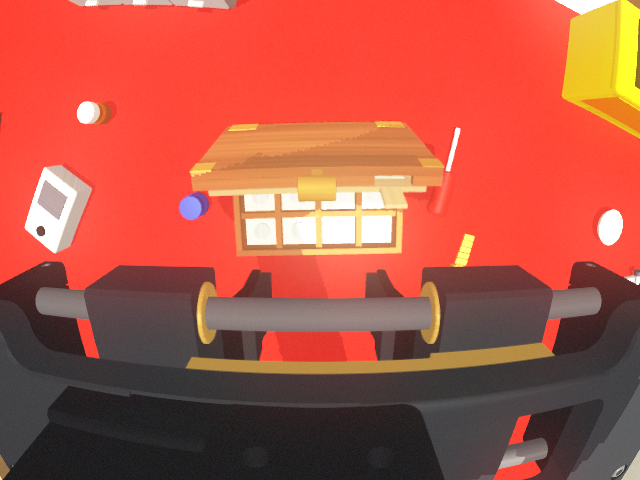

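The wrist view shows the pull as a gold rectangle at (317,188), centred between the fingers. The rim's front edge runs from (237,255) to (401,253), so the yaw is right.

```bash
python3 - <<'E'
import numpy as np,cv2
from h import *
from station import r, cam
s=dict(np.load("scene0.npz"));t=dict(np.load("top0.npz"));w=dict(np.load("w1.npz"))
hsv=cv2.cvtColor(w["pixels"][174:204,290:345],cv2.COLOR_RGB2HSV);m=((hsv[...,0]>17)&(hsv[...,0]<30)&(hsv[...,1]>150)).astype(np.uint8)
n,l,st,ce=cv2.connectedComponentsWithStats(m);i=1+st[1:,4].argmax();print(st[i],ce[i]+[290,174])
u,v=290+st[i,0]+(st[i,2]-1)/2,188.5
rs=[ray(s,345,230.2),ray(t,262.2,211.6),frey(w,u,v)]
print(tri(rs),tri([rs[0],rs[2]]),tri(rs[1:]))
p=tri(rs)[0]
q=r.sense();print(q["ee_rot"].T@(p-q["tcp_pos"]))
def fp(u,v,z):
    o,d=frey(w,u,v);return o+d*(z-o[2])/d[2]
L=fp(237,254.5,.058);R=fp(401.5,252.5,.058);print(L,R,np.linalg.norm(L-R))
a=(L-R)[:2];a/=np.linalg.norm(a);print("yaw",np.degrees(np.arctan2(-a[0],a[1])))
x=np.array([a[1],-a[0],0]);h=(L+R)/2+x*.14;h[2]=.059;e=p-h
print("hinge",h,"rel",e@x,e[2],np.hypot(e@x,e[2]),"th",np.arctan2(e[2],-e@x)-.0721)
E
```

```text
[  8   2  38  12 270] [315.56296296 180.23333333]
(array([0.5976091 , 0.07761385, 0.22854727]), [np.float64(0.0005547585735976994), np.float64(0.0010570951615743766), np.float64(0.0009029353699089446)]) (array([0.59645283, 0.07761392, 0.22625412]), [np.float64(3.84513870122313e-05), np.float64(3.8451387012087343e-05)]) (array([0.59756582, 0.07718071, 0.23350075]), [np.float64(0.000676450211046717), np.float64(0.0006764502110467506)])
[0.03750446 0.00056754 0.09333396]
[0.47885217 0.152639   0.058     ] [ 0.52244437 -0.04279163  0.058     ] 0.2002333860713724
yaw 12.57438521466204
hinge [0.63729026 0.08540265 0.059     ] rel -0.040425050654012626 0.16954727071644501 0.1742999188977866 th 1.2646369538140412
```

Converted, 0.108 m / 0.4 = 0.27, 0.0375 m / 0.4 = 0.0938.

Emit:
pendant --plan '[[0.5,[0.0938,0,0.025],[0,0,0]],[0.5,[0.0938,0,0.075],[0,0,0]],[0.5,[0.0938,0,0.15],[0,0,0]],[0.5,[0.0938,0,0.225],[0,0,0]],[0.5,[0.0938,0,0.2625],[0,0,0]],[0.5,[0.0938,0,0.27],[0,0,0]],[0.5,[0.0938,0,0.27],[0,0,0]]]'

```text
time_s: 2.45
tcp_pos: [0.5975, 0.0803, 0.2144]
ee_rot: [[0.978, 0.21, -0.001], [0.21, -0.978, -0.0], [-0.001, 0.0, -1.0]]
wrist_force: [0.5, 0.1, 1.1]
gripper_width: 0.5
gripper_force: 0.0
```

```bash
python3 - <<'E'
from station import r, cam
import numpy as np,cv2
c=cam.capture("wrist");cv2.imwrite("pics/w2.png",c["pixels"][...,::-1])
E
```

```text
(no output)
```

View pics/w2.png

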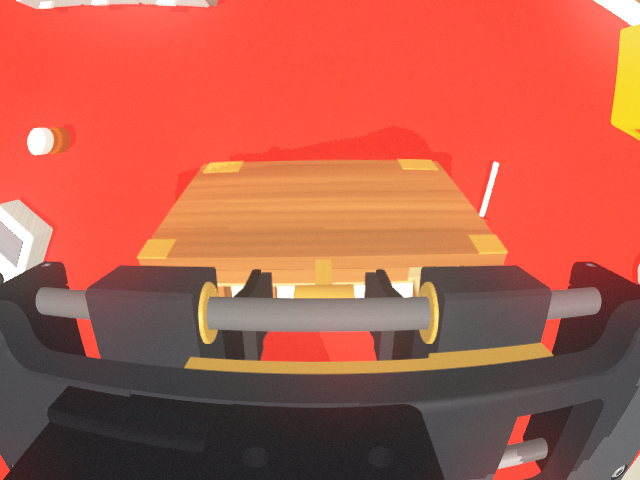

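The pull sits between the fingers at (323,291), about 2.5 mm off-centre towards tool +y. I'll centre on it and close.

Converted, 0.0025 m / 0.4 = 0.0063, 0.001 m / 0.4 = 0.0025.

Emit:
pendant --plan '[[0.5,[0,0.0063,0.0025],[0,0,0]],[0,[0,0.0063,0.0025],[0,0,0]],[0,[0,0.0063,0.0025],[0,0,0]],[0,[0,0.0063,0.0025],[0,0,0]],[0,[0,0.0063,0.0025],[0,0,0]],[0,[0,0.0063,0.0025],[0,0,0]]]'

```text
time_s: 3.1
tcp_pos: [0.5982, 0.0778, 0.214]
ee_rot: [[0.978, 0.21, 0.001], [0.21, -0.978, 0.001], [0.001, -0.001, -1.0]]
wrist_force: [-2.4, 3.1, 1.0]
gripper_width: 0.295
gripper_force: 30.0
```

```bash
python3 - <<'E'
import numpy as np
# tool-axis displacements (x=fwd, z=down) from theta0 along arc
R=.17345
for t0 in(1.2646,):
  for th in np.arange(t0,-.06,-.08):
    f=lambda t:np.array([-R*np.cos(t+.0721),-R*np.sin(t+.0721)])
    print(round(th,3),(f(th)-f(t0)).round(4))
E
```

```text
1.265 [0. 0.]
1.185 [-0.0134  0.0038]
1.105 [-0.0264  0.0086]
1.025 [-0.039   0.0144]
0.945 [-0.051   0.0212]
0.865 [-0.0625  0.029 ]
0.785 [-0.0734  0.0376]
0.705 [-0.0835  0.0471]
0.625 [-0.0928  0.0574]
0.545 [-0.1013  0.0684]
0.465 [-0.1088  0.08  ]
0.385 [-0.1154  0.0922]
0.305 [-0.1211  0.1049]
0.225 [-0.1256  0.118 ]
0.145 [-0.1292  0.1314]
0.065 [-0.1316  0.1451]
-0.015 [-0.1329  0.1589]
```

Converted, -0.051 m / 0.4 = -0.1275, -0.0451 m / 0.4 = -0.1128.

Emit:
pendant --plan '[[0,[-0.0168,0,0.0045],[0,0,0]],[0,[-0.0335,0,0.0095],[0,0,0]],[0,[-0.05,0,0.0153],[0,0,0]],[0,[-0.066,0,0.0215],[0,0,0]],[0,[-0.082,0,0.0285],[0,0,0]],[0,[-0.0975,0,0.036],[0,0,0]],[0,[-0.1128,0,0.0443],[0,0,0]],[0,[-0.1275,0,0.053],[0,0,0]]]'

```text
time_s: 3.9
tcp_pos: [0.5473, 0.066, 0.1921]
ee_rot: [[0.978, 0.209, -0.001], [0.209, -0.978, -0.0], [-0.001, 0.0, -1.0]]
wrist_force: [-3.7, 2.8, 4.1]
gripper_width: 0.294
gripper_force: 30.0
```

Converted, -0.0418 m / 0.4 = -0.1045, -0.0372 m / 0.4 = -0.093.

Emit:
pendant --plan '[[0,[-0.0288,0,0.0195],[0,0,0]],[0,[-0.056,0,0.041],[0,0,0]],[0,[-0.0688,0,0.0528],[0,0,0]],[0,[-0.0813,0,0.0648],[0,0,0]],[0,[-0.093,0,0.0775],[0,0,0]],[0,[-0.1045,0,0.0905],[0,0,0]],[0,[-0.1045,0,0.0905],[0,0,0]]]'

```text
time_s: 4.6
tcp_pos: [0.5063, 0.0568, 0.155]
ee_rot: [[0.978, 0.209, -0.002], [0.209, -0.978, -0.001], [-0.003, 0.001, -1.0]]
wrist_force: [-1.5, -2.7, -0.4]
gripper_width: 0.298
gripper_force: 30.0
```

```bash
python3 - <<'E'
from station import r, cam
import numpy as np
s=r.sense();t=s["tcp_pos"];h=np.array([.6373,.0854,.059]);x=np.array([.976,.218,0]);e=t+[0,0,.0145]-h
print(e@x,e[2],np.hypot(e@x,e[2]),"th",np.arctan2(e[2],-e@x)-.0721,s["wrist_force"])
E
```

```text
-0.13406758135326782 0.11052193689150674 0.173750438572584 th 0.6173279319763143 [-1.49053417 -2.696184   -0.43181418]
```

Converted, 0.081 m / 0.4 = 0.2025, 0.074 m / 0.4 = 0.185.

Emit:
pendant --plan '[[0,[-0.0108,0,0.0135],[0,0,0]],[0,[-0.0213,0,0.0275],[0,0,0]],[0,[-0.04,0,0.0565],[0,0,0]],[0,[-0.0565,0,0.087],[0,0,0]],[0,[-0.0708,0,0.1188],[0,0,0]],[0,[-0.082,0,0.1515],[0,0,0]],[0,[-0.091,0,0.185],[0,0,0]],[0,[-0.0945,0,0.2025],[0,0,0]]]'

```text
time_s: 5.4
tcp_pos: [0.4704, 0.0487, 0.0739]
ee_rot: [[0.978, 0.209, 0.0], [0.209, -0.978, -0.001], [-0.0, 0.001, -1.0]]
wrist_force: [1.8, -7.3, -0.6]
gripper_width: 0.297
gripper_force: 30.0
```

Emit:
pendant --plan '[[0,[-0.0025,0,0.0168],[0,0,0]],[0,[-0.0043,0,0.0275],[0,0,0]],[0,[-0.005,0,0.0375],[0,0,0]],[0,[-0.0055,0,0.045],[0,0,0]],[0,[-0.0055,0,0.0488],[0,0,0]],[0,[-0.0055,0,0.0488],[0,0,0]],[0,[-0.0055,0,0.0488],[0,0,0]]]'

```text
time_s: 6.1
tcp_pos: [0.4686, 0.0483, 0.0572]
ee_rot: [[0.978, 0.21, 0.001], [0.21, -0.978, -0.002], [0.0, 0.002, -1.0]]
wrist_force: [-4.8, -7.0, 16.5]
gripper_width: 0.292
gripper_force: 30.0
```

```bash
python3 - <<'E'
from station import r, cam
import numpy as np,cv2
s=r.sense();t=s["tcp_pos"];h=np.array([.6373,.0854,.059]);x=np.array([.976,.218,0]);e=t+[0,0,.0145]-h
print(e@x,e[2],np.hypot(e@x,e[2]),"th",np.arctan2(e[2],-e@x)-.0721,s["wrist_force"])
c=cam.capture("wrist");cv2.imwrite("pics/w3.png",c["pixels"][...,::-1])
E
```

```text
-0.17277054433886052 0.012685262405488812 0.17323561086982744 th 0.0011910867477067238 [-4.79988037 -7.04399852 16.48227477]
```

View pics/w3.png

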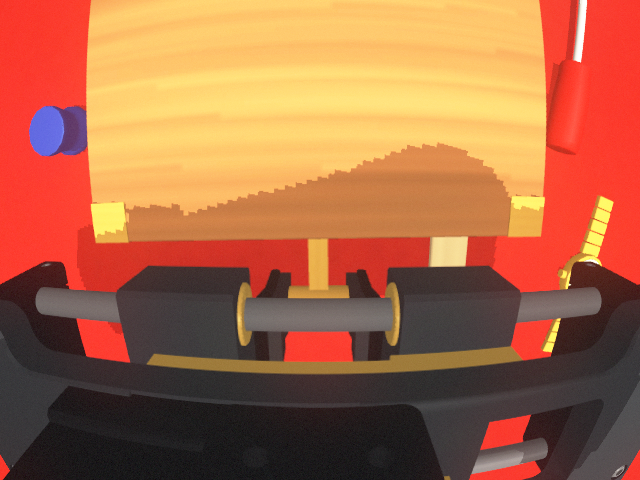

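The lid is shut, with its front edge at row 240, the tongue at (448,250) beside it and the pull still gripped at (318,291). I'll hold briefly, then raise it.

Converted, -0.042 m / 0.4 = -0.105, 0.0079 m / 0.4 = 0.0198.

Emit:
pendant --plan '[[0,[0,0,0],[0,0,0]],[0,[0,0,0],[0,0,0]],[0,[0.002,0,-0.02],[0,0,0]],[0,[0.004,0,-0.037],[0,0,0]],[0,[0.007,0,-0.0545],[0,0,0]],[0,[0.0105,0,-0.0713],[0,0,0]],[0,[0.0148,0,-0.088],[0,0,0]],[0,[0.0198,0,-0.105],[0,0,0]]]'

```text
time_s: 6.95
tcp_pos: [0.4758, 0.0499, 0.0971]
ee_rot: [[0.978, 0.209, -0.001], [0.209, -0.978, -0.001], [-0.001, 0.001, -1.0]]
wrist_force: [1.6, -6.3, -1.7]
gripper_width: 0.295
gripper_force: 30.0
```

Emit:
pendant --plan '[[0,[0.012,0,-0.0325],[0,0,0]],[0,[0.0265,0,-0.064],[0,0,0]],[0,[0.0435,0,-0.0943],[0,0,0]],[0,[0.063,0,-0.123],[0,0,0]],[0,[0.0845,0,-0.15],[0,0,0]],[0,[0.1083,0,-0.1755],[0,0,0]],[0,[0.1288,0,-0.1945],[0,0,0]],[0,[0.1288,0,-0.1945],[0,0,0]]]'

```text
time_s: 7.75
tcp_pos: [0.5271, 0.0616, 0.1767]
ee_rot: [[0.978, 0.209, 0.001], [0.209, -0.978, -0.001], [0.001, 0.001, -1.0]]
wrist_force: [-4.5, -3.1, 5.5]
gripper_width: 0.295
gripper_force: 30.0
```

Emit:
pendant --plan '[[0,[0,0,0],[0,0,0]],[0,[0,0,0],[0,0,0]],[0,[0,0,0],[0,0,0]],[0,[0,0,0],[0,0,0]]]'

```text
time_s: 8.15
tcp_pos: [0.526, 0.0613, 0.1758]
ee_rot: [[0.978, 0.209, -0.0], [0.209, -0.978, -0.001], [-0.001, 0.001, -1.0]]
wrist_force: [-4.6, -3.8, 3.7]
gripper_width: 0.293
gripper_force: 30.0
```

```bash
python3 - <<'E'
from station import r, cam
import numpy as np,cv2
s=r.sense();t=s["tcp_pos"];h=np.array([.6373,.0854,.059]);x=np.array([.976,.218,0]);e=t+[0,0,.0145]-h
print(e@x,e[2],np.hypot(e@x,e[2]),"th",np.arctan2(e[2],-e@x)-.0721,s["wrist_force"])
a,b=cam.capture("wrist")["pixels"],cam.capture("scene")["pixels"]
b=cv2.resize(b[205:305,270:403],(640,480),interpolation=cv2.INTER_CUBIC)
cv2.imwrite("pics/end.png",cv2.resize(np.hstack([a,b]),(800,300))[...,::-1])
E
```

```text
-0.11384639403341848 0.1312602482730393 0.17375342935065283 th 0.7842250197909229 [-4.58901194 -3.8033509   3.69004689]
```

View pics/end.png

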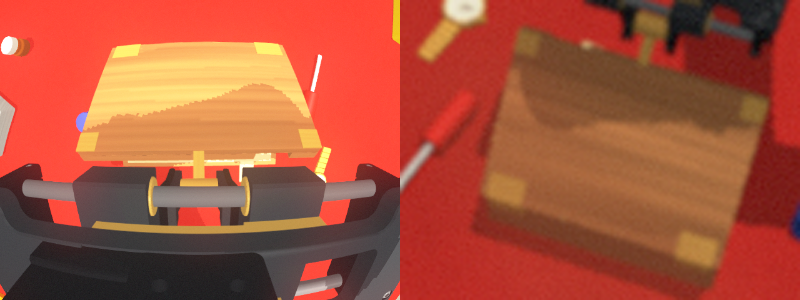

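The pull is gripped and the lid stands at about 0.78 rad. A pale strip shows under the lid at about (255,155) in the composite, so I'll check the tongue's height with the wrist camera's depth.

```bash
python3 - <<'E'
from station import r, cam
import numpy as np,cv2
from h import *
c=cam.capture("wrist");px=c["pixels"];M=c["world_from_camera"]
h=np.array([.6373,.0854,.059]);x=np.array([.976,.218,0]);y=np.array([-.218,.976,0])
for v in range(246,296,5):
  for u in (385,400,415,430):
    o,d=frey(c,u,v);z=c["z_map"][v,u]
    dc=M[:3,:3].T@d;e=o+d*(z/-dc[2])-h
    print((u,v),px[v,u],(np.r_[e@x,e@y,e[2]]*1000).round(),end=" | ")
  print()
cv2.imwrite("pics/fin.png",cv2.resize(px[230:300,180:460],(800,200))[...,::-1])
E
```

```text
(385, 246) [226 147  85] [-95. -32. 106.] | (400, 246) [226 148  86] [-95. -39. 107.] | (415, 246) [252 231 164] [-124.  -75.    5.] | (430, 246) [255 255 231] [-124.  -87.    6.] | 
(385, 251) [225 145  85] [-99. -33. 101.] | (400, 251) [224 144  81] [-99. -41. 102.] | (415, 251) [252 236 169] [-128.  -75.    7.] | (430, 251) [252 234 166] [-129.  -88.    5.] | 
(385, 256) [253 236 169] [-132.  -51.    5.] | (400, 256) [252 235 168] [-132.  -63.    6.] | (415, 256) [255 252 203] [-132.  -76.    5.] | (430, 256) [254 236 166] [-132.  -88.    6.] | 
(385, 261) [254 245 184] [-136.  -51.    5.] | (400, 261) [255 248 191] [-137.  -64.    4.] | (415, 261) [255 231 133] [-139.  -78.   -1.] | (430, 261) [255 229 132] [-139.  -90.   -1.] | 
(385, 266) [255 255 248] [-141.  -52.    4.] | (400, 266) [255 255 238] [-141.  -64.    4.] | (415, 266) [254  90  70] [-163.  -94.  -59.] | (430, 266) [253  85  67] [-163. -110.  -59.] | 
(385, 271) [255 255 248] [-144.  -52.    6.] | (400, 271) [107  78  67] [-77. -19. 195.] | (415, 271) [101  75  61] [-77. -23. 195.] | (430, 271) [101  71  62] [-77. -27. 196.] | 
(385, 276) [255 255 248] [-149.  -52.    4.] | (400, 276) [106  76  65] [-77. -19. 199.] | (415, 276) [103  74  61] [-77. -22. 198.] | (430, 276) [101  74  64] [-77. -26. 198.] | 
(385, 281) [255 255 247] [-154.  -53.    3.] | (400, 281) [105  78  65] [-77. -18. 201.] | (415, 281) [100  75  62] [-77. -22. 201.] | (430, 281) [97 70 60] [-77. -25. 202.] | 
(385, 286) [255 255 248] [-158.  -53.    4.] | (400, 286) [102  77  65] [-77. -17. 204.] | (415, 286) [101  77  65] [-77. -21. 205.] | (430, 286) [94 67 59] [-77. -24. 206.] | 
(385, 291) [252 158  98] [-82. -16. 194.] | (400, 291) [100  72  62] [-78. -17. 206.] | (415, 291) [95 72 60] [-78. -20. 206.] | (430, 291) [95 70 64] [-77. -24. 207.] |
```

View pics/fin.png

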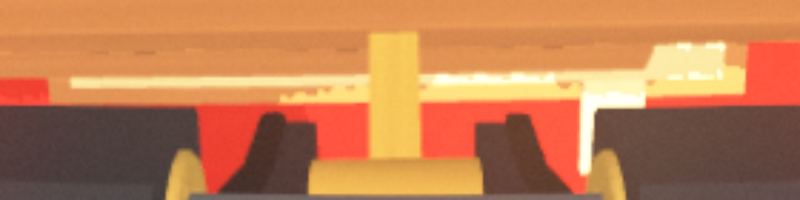

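The inner cover lies flat on the rim: its panel and tongue stay 4–6 mm above the hinge line all the way out to 158 mm. It is shut, so I'm handing in.

```bash
python3 -c "
from station import r, cam
print(r.finish_job())"
```

```text
the job is handed in; nothing more can be done
None
```

I lowered both lids together until shut, then raised the outer lid alone to about 0.78 rad (45°) and handed in with the gripper still holding its pull; depth readings just before showed the inner cover flat on the rim.

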